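Consolidate the knob trays

TASK

Fill up the flat tray between the corner brackets with the three knobs from the tray on the sloping rack, one in each vacant pocket, standing upright with the skirt down and fully home. Then take the emptied tray off the rack and seat it squarely on the stack of empty trays so that its foot drops between the lips. Leave the knobs already packed and everything else on the bench where they are.

Things in the scene. Friction and masses are not known exactly. Their poses are not given: they have to be found in the camera images.
- donor_tray_mid (a point): Loose grey tray on the rack, shaped like the packing tray, 0.22 kg; point: centre of its grip rib, 17 mm above its underside; z its upward normal, x up the slope. The rib runs along x at y = 0, 10 mm thick, top 26 mm above the underside, an empty well 25 mm wide (floor 8 mm up) on each side. Foot under it: 122 x 132 mm, 8 mm high, sits between a lower tray's lips with 4 mm play.
- rack: Fixed aluminium rack, 152 mm wide; its plate slopes 25 degrees from level, low side towards the robot (-x of the rack), so the tray's normal leans 25 degrees that way. A lip along the low edge, 22 mm above the plate, stops the tray. Origin on the bench under its middle, x and y level; the plate's upper face, there, is 42 mm above the origin.
- packing_tray: Grey tray to be filled, flat, fixed between corner brackets: 138 mm in x, 148 mm in y, walls 4 mm thick, 26 mm high (lips to 32). Six pockets 36 mm square, floor 14 mm up, 12 mm deep, centres at x = -47, 0, 47 and y = -52, 52 mm; three hold a knob, three are vacant. Origin: centre of its underside.
- stack_next (a point): Fixed flat stack of two empty trays of the same shape: the point where the rib's centre of the next tray comes when seated; above the stack's centre, 69 mm above the bench. x along the 138 mm sides, z up. The seated tray's underside is 52 mm above the bench; lips rise 6 mm above that, so an unseated tray stands 6 mm too high. It may be turned half round.
- gap_0_mid (a point): Vacant pocket of the packing tray: the point where the centre of a knob standing home in it comes, 17 mm above the pocket's floor (31 mm above the bench). z up; x, y as the packing tray's.
- gap_1_mid (a point): Vacant pocket of the packing tray: the point where the centre of a knob standing home in it comes, 17 mm above the pocket's floor (31 mm above the bench). z up; x, y as the packing tray's.
- gap_2_mid (a point): Vacant pocket of the packing tray: the point where the centre of a knob standing home in it comes, 17 mm above the pocket's floor (31 mm above the bench). z up; x, y as the packing tray's.
- knob_a_mid (a point): Black control knob: round skirt 30 mm across, 5 mm thick at the bottom, on it a grip 22 mm across; 34 mm tall, about 30 g. The point is its centre, 17 mm above its underside; z points from skirt to top. It stands skirt down in a pocket of the tray on the rack at the start, tilted with it; its top is 22 mm above the tray's walls.
- knob_b_mid (a point): Black control knob: round skirt 30 mm across, 5 mm thick at the bottom, on it a grip 22 mm across; 34 mm tall, about 30 g. The point is its centre, 17 mm above its underside; z points from skirt to top. It stands skirt down in a pocket of the tray on the rack at the start, tilted with it; its top is 22 mm above the tray's walls.
- knob_c_mid (a point): Black control knob: round skirt 30 mm across, 5 mm thick at the bottom, on it a grip 22 mm across; 34 mm tall, about 30 g. The point is its centre, 17 mm above its underside; z points from skirt to top. It stands skirt down in a pocket of the tray on the rack at the start, tilted with it; its top is 22 mm above the tray's walls.
- kept_0_mid (a point): Black control knob: round skirt 30 mm across, 5 mm thick at the bottom, on it a grip 22 mm across; 34 mm tall, about 30 g. The point is its centre, 17 mm above its underside; z points from skirt to top. It stands in the packing tray from the start and stays there.
- kept_1_mid (a point): Black control knob: round skirt 30 mm across, 5 mm thick at the bottom, on it a grip 22 mm across; 34 mm tall, about 30 g. The point is its centre, 17 mm above its underside; z points from skirt to top. It stands in the packing tray from the start and stays there.
- kept_2_mid (a point): Black control knob: round skirt 30 mm across, 5 mm thick at the bottom, on it a grip 22 mm across; 34 mm tall, about 30 g. The point is its centre, 17 mm above its underside; z points from skirt to top. It stands in the packing tray from the start and stays there.
- battery: Bystander, leave alone: block battery, 48 x 17 x 26 mm. Origin at its underside (approximate centre).
- probe: Bystander, leave alone: blue test probe, 140 mm long, 14 mm wide, 12 mm high. Origin at its underside (approximate centre).
- screwdriver: Bystander, leave alone: screwdriver, 160 mm long. Origin at its underside (approximate centre).
- board: Bystander, leave alone: green circuit board with three small knobs, 70 x 50 x 26 mm. Origin at its underside (approximate centre).
- solder_reel: Bystander, leave alone: solder reel, 56 mm across, 40 mm high. Origin at its underside (approximate centre).
- flux_jar: Bystander, leave alone: jar, 44 mm across, 50 mm high. Origin at its underside (approximate centre).
- relay: Bystander, leave alone: clear relay, 30 x 24 x 20 mm. Origin at its underside (approximate centre).

How it is judged:
On the way, in this order (a step that is already met when the one before it is completed fails the run):
1. the three vacant pockets are filled, knobs upright, while the emptied tray is still on the rack (((distance between knob_a_mid and gap_0_mid below 0.008 m and angle between knob_a_mid's own z axis and vertical below 0.12 rad) or (distance between knob_b_mid and gap_0_mid below 0.008 m and angle between knob_b_mid's own z axis and vertical below 0.12 rad) or (distance between knob_c_mid and gap_0_mid below 0.008 m and angle between knob_c_mid's own z axis and vertical below 0.12 rad)) and ((distance between knob_a_mid and gap_1_mid below 0.008 m and angle between knob_a_mid's own z axis and vertical below 0.12 rad) or (distance between knob_b_mid and gap_1_mid below 0.008 m and angle between knob_b_mid's own z axis and vertical below 0.12 rad) or (distance between knob_c_mid and gap_1_mid below 0.008 m and angle between knob_c_mid's own z axis and vertical below 0.12 rad)) and ((distance between knob_a_mid and gap_2_mid below 0.008 m and angle between knob_a_mid's own z axis and vertical below 0.12 rad) or (distance between knob_b_mid and gap_2_mid below 0.008 m and angle between knob_b_mid's own z axis and vertical below 0.12 rad) or (distance between knob_c_mid and gap_2_mid below 0.008 m and angle between knob_c_mid's own z axis and vertical below 0.12 rad)) and distance of donor_tray_mid from where it was at the start of the episode below 0.03 m), for 0.2 s.
2. the emptied tray is seated on the stack (horizontal distance between donor_tray_mid and stack_next below 0.008 m and z of donor_tray_mid in the frame of stack_next between -0.003 and 0.003 m and angle between donor_tray_mid's own z axis and vertical below 0.05 rad and angle between the x axis of donor_tray_mid and the x axis of stack_next, either way round below 0.1 rad), for 0.2 s.
At the end, for the whole second after the job is handed in: Each vacant pocket holds a moved knob (within 8 mm of home, 0.12 rad of upright, skirt down); the knobs packed from the start are upright within 12 mm of their places; the emptied tray is seated on the stack (8 mm sideways, 3 mm height, 0.05 rad level, 0.10 rad square, either way round); at rest (all of step 2 and ((distance between knob_a_mid and gap_0_mid below 0.008 m and angle between knob_a_mid's own z axis and vertical below 0.12 rad) or (distance between knob_b_mid and gap_0_mid below 0.008 m and angle between knob_b_mid's own z axis and vertical below 0.12 rad) or (distance between knob_c_mid and gap_0_mid below 0.008 m and angle between knob_c_mid's own z axis and vertical below 0.12 rad)) and ((distance between knob_a_mid and gap_1_mid below 0.008 m and angle between knob_a_mid's own z axis and vertical below 0.12 rad) or (distance between knob_b_mid and gap_1_mid below 0.008 m and angle between knob_b_mid's own z axis and vertical below 0.12 rad) or (distance between knob_c_mid and gap_1_mid below 0.008 m and angle between knob_c_mid's own z axis and vertical below 0.12 rad)) and ((distance between knob_a_mid and gap_2_mid below 0.008 m and angle between knob_a_mid's own z axis and vertical below 0.12 rad) or (distance between knob_b_mid and gap_2_mid below 0.008 m and angle between knob_b_mid's own z axis and vertical below 0.12 rad) or (distance between knob_c_mid and gap_2_mid below 0.008 m and angle between knob_c_mid's own z axis and vertical below 0.12 rad)) and distance of each of kept_0_mid, kept_1_mid, kept_2_mid from where it was at the start of the episode below 0.012 m and angle between each of kept_0_mid, kept_1_mid, kept_2_mid's own z axis and vertical below 0.12 rad and linear speed of each of donor_tray, knob_a, knob_b, knob_c below 0.02 m/s); the robot touches nothing.
It fails at once if a bystander is pushed more than 30 mm from its place (distance of any of battery, probe, screwdriver, board, solder_reel, flux_jar, relay from where it was at the start of the episode above 0.03 m).
It fails at once if a knob already packed is taken out or pushed more than 20 mm (distance of any of kept_0_mid, kept_1_mid, kept_2_mid from where it was at the start of the episode above 0.02 m).
It also fails if it takes over 72 s, if anything falls off the work surface, if the arm or the gripper's body presses on something with over 40 N, if the wrist force passes 120 N, or if a joint passes its speed limit or range.

ROBOT

A 6-joint arm with a two-finger parallel gripper is mounted at the origin on the work surface. World frame = base frame: x ahead of the robot, y to its left, z up, the work surface at z = 0. Lengths are in m, angles in rad, forces in N, time in s.
With the tool pointing down it reaches from about 0.275 to 0.75 m from the base axis. Payload 10.2 kg.
Tool frame: the origin (TCP) lies midway between the tips of the shut fingers; the grasp point (between the pads) lies 19 mm behind it (env.hold_point_z is the distance from the TCP to the grasp point, in m); x points along the fingers, z is the direction in which the jaws open and shut, and the axes are right-handed (so a half turn about x gives the same grasp; the last joint's range is limited). The gripper opens to 85 mm and grips with 20 to 120 N. Pads are 22 mm wide; open, the fingers measure 114 mm over their backs; the gripper's body (76 mm by 85 mm) begins 54 mm behind the grasp point. The pads swing forward as they close: fully open they stand 13 mm farther back than shut.
Start: joints at [-1.541, 0.313, 1.498, -0, 1.331, -0.223], TCP at [0.131, -0.508, 0.231] pointing down, gripper open.
Joint ranges: [-2.94, 2.94], [-0.97, 2.17], [0.19, 2.56], [-1.23, 4.37], [0.02, 3.11], [-2.88, 2.88]. Speed limits (rad/s): [2.39, 2.39, 3.01, 3.14, 3.14, 3.14].

INTERFACE

Orientations are given as a unit quaternion [x, y, z, w].
In Python, from bench import env, kinematics, monitor, eyes, job gives the robot as it stands. The module is installed in compiled form; this text tells all that it offers. Calls block until the motion is done:
- env.reach(position, orientation): joint-space move of the TCP to a pose.
- env.movel(position, velocity=0.15, frame=None, guard=None): straight line of the TCP; frame=None keeps the orientation; velocity is the mean speed in m/s. With guard (N) it stops when the force on the tool has changed by that much, and returns True; else False.
- env.set_joints(angles): joint-space move.
- env.release() and env.close_gripper(effort=None): open the fingers fully, or close them until they stop; effort is the grip in N (None keeps the last).
- env.hold(seconds).
- kinematics.ik(position, orientation): joint angles nearest the present ones, or None.
- monitor.sense(): the state.
- eyes.grab_frame(name): name is "scene" or "top" or "wrist"; returns a dict with "frame" (480x640x3 uint8, red, green, blue), "mtx" (3x3 intrinsics, pixels), "view" (4x4, takes a point from world to camera coordinates). Camera axes: x right, y down, z forward; pixel columns grow to the right and rows downward; lengths in m; the calibration is good to about 2 mm. A picture is of the moment at which its call begins. There is no depth.
A pose or a line that the arm cannot do raises env.MotionError and nothing moves.
- job.hand_in(): hands the job in, once; it reports no verdict.
The state is a dict: "clock": time; "joints": joint angles; "qvel": joint speeds; "joint_efforts": joint torques, N m; "position": TCP position; "ee_rot": TCP orientation; "contact_force": force on the tool from outside, world axes, zero at the start; "ft_torque": the same for the moment, N m; "finger_gap": opening from 0.0 (shut) to 1.0 (fully open).
Only numpy, scipy, OpenCV 4.12 (cv2) and the standard library are available. Lean on these libraries where they do the work, as an engineer would, in place of code of your own. Each camera call takes 0.05 s, during which the arm holds its last target.

## Working session

There is one attempt and no reset: what is moved stays moved. The work goes in short steps, each a Python script; the robot and the scene stay as the last script left them, time stands still between calls to the robot, and variables do not carry over. Pictures are saved under pics/ and viewed, and the job is handed in when it is done.

```bash
mkdir -p pics
cat > h.py <<'E'
from bench import env, kinematics, monitor, eyes, job
import numpy as np, cv2, os
from scipy.spatial.transform import Rotation as R
def snap(name,tag):
    d=eyes.grab_frame(name); np.savez(f'pics/{tag}.npz',**d)
    cv2.imwrite(f'pics/{tag}.png',d['frame'][:,:,::-1]); return d
def load(tag): return dict(np.load(f'pics/{tag}.npz'))
def cast(d,uv,p0,n=(0,0,1)):
    V=np.array(d['view']);K=np.array(d['mtx']);n=np.array(n,float)
    r=V[:3,:3].T@np.linalg.inv(K)@np.array([uv[0],uv[1],1.]);c=-V[:3,:3].T@V[:3,3]
    p0=np.array([0,0,p0],float) if np.isscalar(p0) else np.array(p0,float)
    return c+r*(n@(p0-c))/(n@r)
def proj(d,P):
    P=np.atleast_2d(P);V=np.array(d['view']);q=P@V[:3,:3].T+V[:3,3];q=q@np.array(d['mtx']).T
    return q[:,:2]/q[:,2:]
E
python3 - <<'E'
from h import *
s=monitor.sense();print(s['clock'],s['position'],s['ee_rot'],s['contact_force'],env.hold_point_z)
for n in ('scene','top','wrist'):
    d=snap(n,n+'0');V=d['view'];print(n,d['mtx'].tolist(),(-V[:3,:3].T@V[:3,3]).round(3),V[:3,:3].round(3).tolist())
E
```

```text
0.0 [ 0.13128336 -0.50806034  0.23073571] [ 0.43334097  0.5593272  -0.43264105  0.55874002] [-0.15319983  0.05389633  0.10084889] 0.0187
scene [[529.9503146370898, 0.0, 317.3278389671579], [0.0, 529.9503146370898, 240.0096283167406], [0.0, 0.0, 1.0]] [ 0.984 -0.75   0.721] [[0.863, 0.505, 0.009], [0.308, -0.512, -0.802], [-0.4, 0.694, -0.598]]
top [[471.08689928927726, 0.0, 319.44627489059906], [0.0, 471.08689928927726, 237.67053304188568], [0.0, 0.0, 1.0]] [ 0.323 -0.002  1.129] [[-0.104, -0.995, -0.005], [-0.968, 0.102, -0.229], [0.228, -0.019, -0.973]]
wrist [[355.3429269016999, 0.0, 318.7877444162833], [0.0, 355.3429269016999, 236.12948629180605], [0.0, 0.0, 1.0]] [ 0.204 -0.491  0.374] [[0.251, -0.968, -0.002], [-0.927, -0.241, 0.288], [-0.279, -0.07, -0.958]]
```

View pics/top0.png

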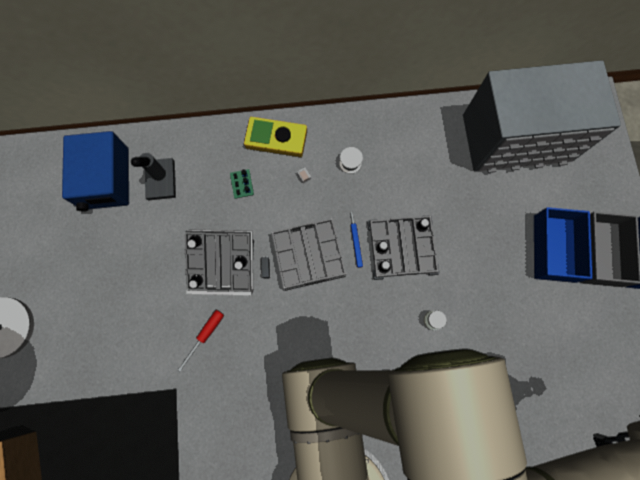

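View pics/scene0.png

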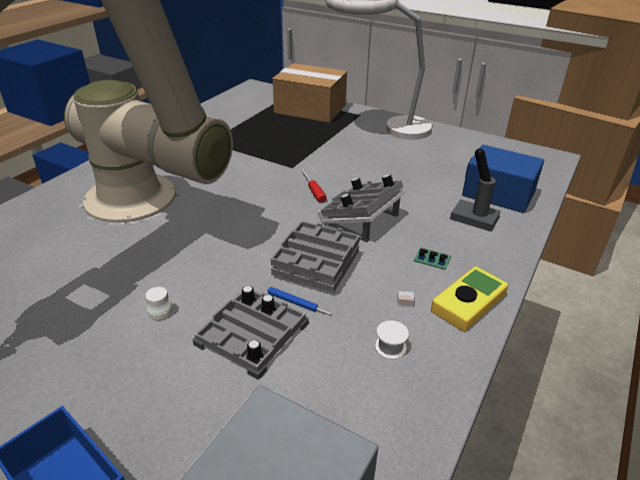

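View pics/wrist0.png

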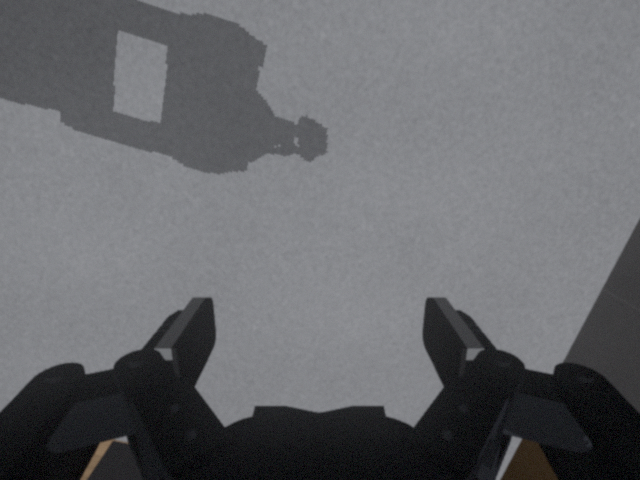

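The top view shows the rack tray at about (220,262) with knobs at (192,240), (194,282) and (239,264). The stack is at (308,253). The packing tray is at (403,247), with kept knobs at (424,224), (383,246) and (385,266). I'll compute rough positions, then take close wrist views.

Run:
```python
from h import *
d=load('top0')
for n,uv,z in [('packc',(403,247),.026),('k',(425,223),.048),('k',(383,246),.048),('k',(385,266),.048),('stackc',(308,253),.06),('rack',(220,262),.07),('ra',(192,240),.12),('rb',(194,282),.09),('rc',(239,264),.1),
 ('probe',(356,240),.006),('batt',(265,267),.02),('jar',(435,320),.05)]:
    print(n,cast(d,uv,z).round(3))
i=d['frame'][190:330,160:460,::-1];cv2.imwrite('pics/topz.png',cv2.resize(i,None,fx=2.66,fy=2.66,interpolation=cv2.INTER_CUBIC))
d=load('wrist0');print(d['view'].round(4).tolist())
s=monitor.sense();T=np.eye(4);T[:3,:3]=R.from_quat(s['ee_rot']).as_matrix();T[:3,3]=s['position']
print(T.round(3)); print('cam in tool',(np.linalg.inv(T)@np.linalg.inv(d['view'])).round(3))
# candidate looks
for yaw in np.arange(-90,91,30):
  for p in [(.45,-.18,.33),(.45,0,.33),(.45,.2,.33)]:
    X=np.array([0,0,-1.]);Z=np.array([np.cos(np.radians(yaw)),np.sin(np.radians(yaw)),0]);Y=np.cross(Z,X)
    M=np.stack([X,Y,Z],1);q=kinematics.ik(p,R.from_matrix(M).as_quat())
    C=M@(np.linalg.inv(T)@np.linalg.inv(d['view']))[:3,3]
    print(yaw,p,None if q is None else np.round(q,2),'camoff',C.round(3))
```

```text
packc [ 0.538 -0.22   0.026]
k [ 0.586 -0.276  0.048]
k [ 0.541 -0.17   0.048]
k [ 0.493 -0.168  0.048]
stackc [0.54  0.007 0.06 ]
rack [0.539 0.209 0.07 ]
ra [0.584 0.257 0.12 ]
rb [0.496 0.265 0.09 ]
rc [0.524 0.161 0.1  ]
probe [ 0.571 -0.113  0.006]
batt [0.525 0.113 0.02 ]
jar [ 0.359 -0.263  0.05 ]
[[0.2507, -0.9681, -0.0019, -0.5257], [-0.9269, -0.2406, 0.2882, -0.0365], [-0.2794, -0.0705, -0.9576, 0.3804], [0.0, 0.0, 0.0, 1.0]]
[[-0.     0.968  0.25   0.131]
 [ 0.001  0.25  -0.968 -0.508]
 [-1.     0.    -0.001  0.231]
 [ 0.     0.     0.     1.   ]]
cam in tool [[ 0.001 -0.288  0.958 -0.143]
 [ 0.001 -0.958 -0.288  0.075]
 [ 1.     0.001 -0.001  0.001]
 [ 0.     0.     0.     1.   ]]
-90 (0.45, -0.18, 0.33) [-0.62  0.17  1.43 -0.    1.55  0.95] camoff [ 0.075 -0.001  0.143]
-90 (0.45, 0, 0.33) [-0.26  0.09  1.52 -0.    1.54  1.31] camoff [ 0.075 -0.001  0.143]
-90 (0.45, 0.2, 0.33) [ 0.18  0.19  1.4  -0.    1.55  1.75] camoff [ 0.075 -0.001  0.143]
-60 (0.45, -0.18, 0.33) [-0.62  0.17  1.43  0.    1.55  0.42] camoff [0.066 0.036 0.143]
-60 (0.45, 0, 0.33) [-0.26  0.09  1.52 
[... 749 characters left out ...]
 0, 0.33) [-0.26  0.09  1.52 -0.    1.54 -0.79] camoff [-0.036  0.066  0.143]
30 (0.45, 0.2, 0.33) [ 0.18  0.19  1.4  -0.    1.55 -0.34] camoff [-0.036  0.066  0.143]
60 (0.45, -0.18, 0.33) [-0.62  0.17  1.43  0.    1.55 -1.67] camoff [-0.064  0.039  0.143]
60 (0.45, 0, 0.33) [-0.26  0.09  1.52  0.    1.54 -1.31] camoff [-0.064  0.039  0.143]
60 (0.45, 0.2, 0.33) [ 0.18  0.19  1.4  -0.    1.55 -0.87] camoff [-0.064  0.039  0.143]
90 (0.45, -0.18, 0.33) [-0.62  0.17  1.43 -0.    1.55 -2.19] camoff [-0.075  0.001  0.143]
90 (0.45, 0, 0.33) [-0.26  0.09  1.52 -0.    1.54 -1.83] camoff [-0.075  0.001  0.143]
90 (0.45, 0.2, 0.33) [ 0.18  0.19  1.4  -0.    1.55 -1.39] camoff [-0.075  0.001  0.143]
```

View pics/topz.png

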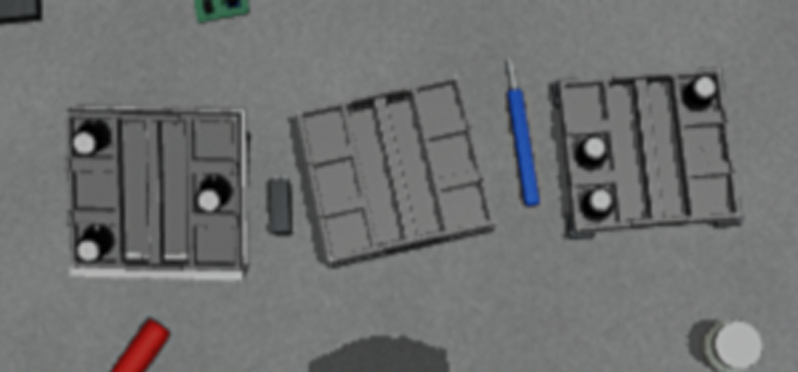

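```bash
cat >> h.py <<'E'
def ori(yaw,lean=None):
    X=np.array([0,0,-1.]);a=np.radians(yaw);Z=np.array([np.cos(a),np.sin(a),0]);Y=np.cross(Z,X)
    return R.from_matrix(np.stack([X,Y,Z],1)).as_quat()
def zoom(tag,box,f):
    x0,y0,x1,y1=box;i=load(tag)['frame'][y0:y1,x0:x1,::-1]
    cv2.imwrite(f'pics/{tag}_z{x0}.png',cv2.resize(i,None,fx=f,fy=f,interpolation=cv2.INTER_CUBIC))
E
python3 - <<'E'
from h import *
for n,y in (('p',-.22),('s',.005),('r',.21)):
    env.reach([.53,y,.30],ori(-90)); snap('wrist','w'+n); print(monitor.sense()['clock'],monitor.sense()['position'])
E
```

```text
2.0083 [ 0.52959957 -0.22079928  0.29982181]
2.9583 [0.53025353 0.00354221 0.29981759]
3.8417 [0.53055594 0.20824824 0.29994679]
```

View pics/wp.png

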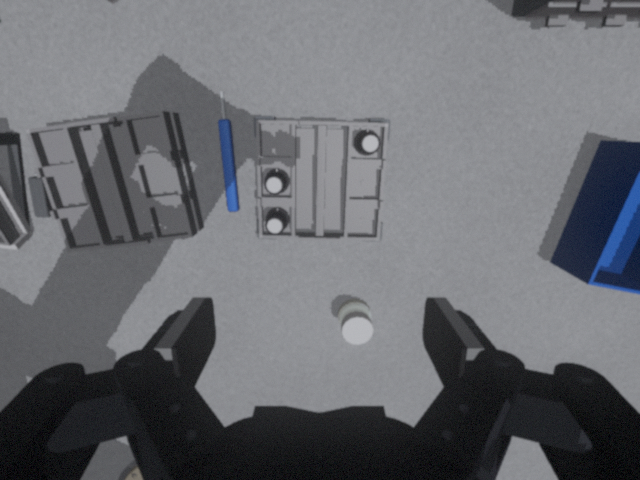

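View pics/ws.png

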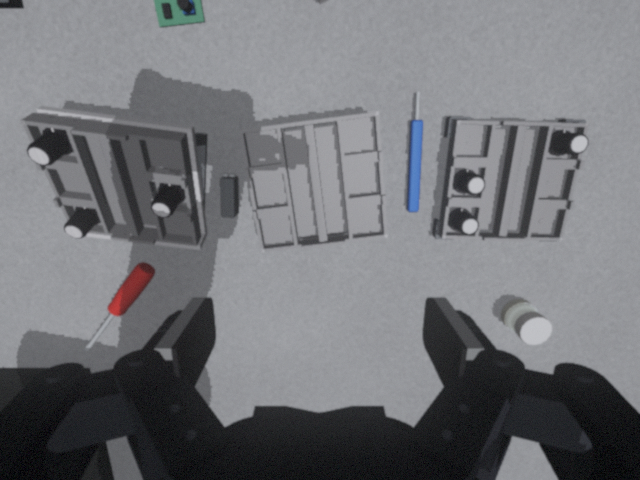

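View pics/wr.png

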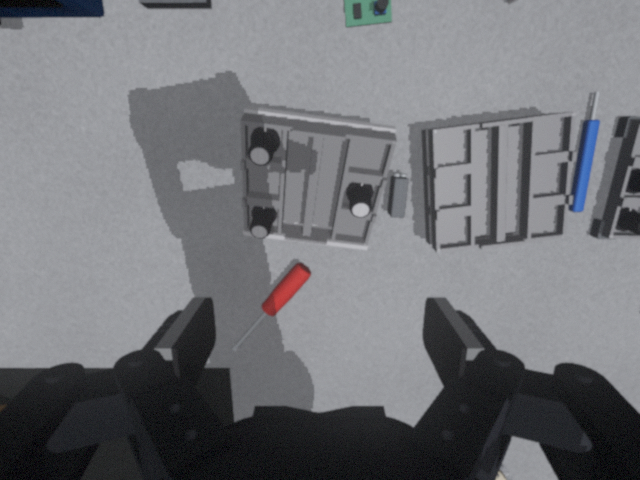

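The wrist views show the packing tray with corners at about (256,119), (387,123), (380,238) and (258,237). The stack and the rack tray are also fully in view. I'll zoom in to pick points.

```bash
python3 - <<'E'
from h import *
zoom('wp',(240,105,400,255),5);zoom('ws',(235,100,395,255),5);zoom('wr',(230,95,410,255),4.4)
E
ls pics/*_z*
```

```text
pics/wp_z240.png
pics/wr_z230.png
pics/ws_z235.png
```

View pics/wp_z240.png

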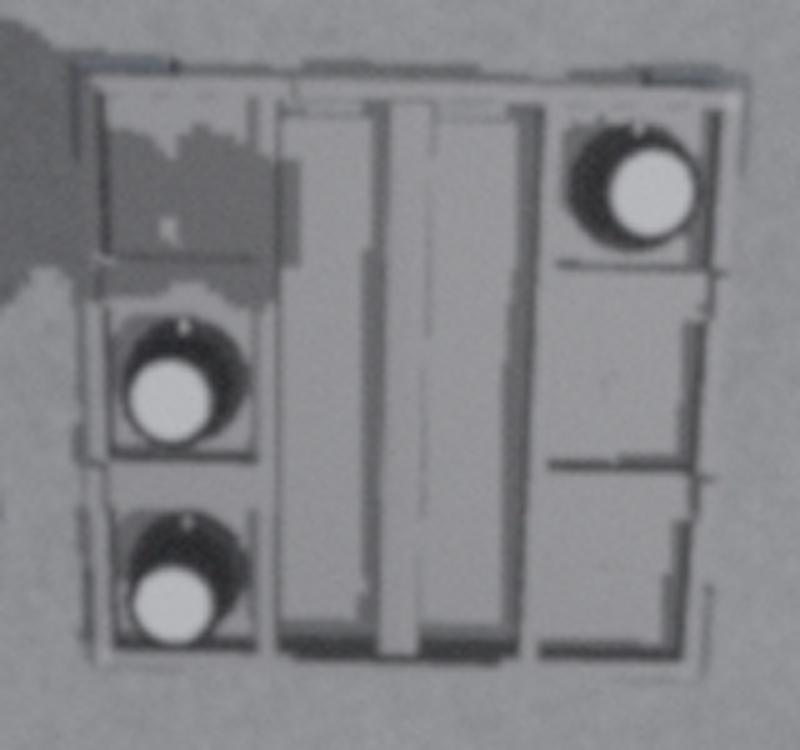

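View pics/ws_z235.png

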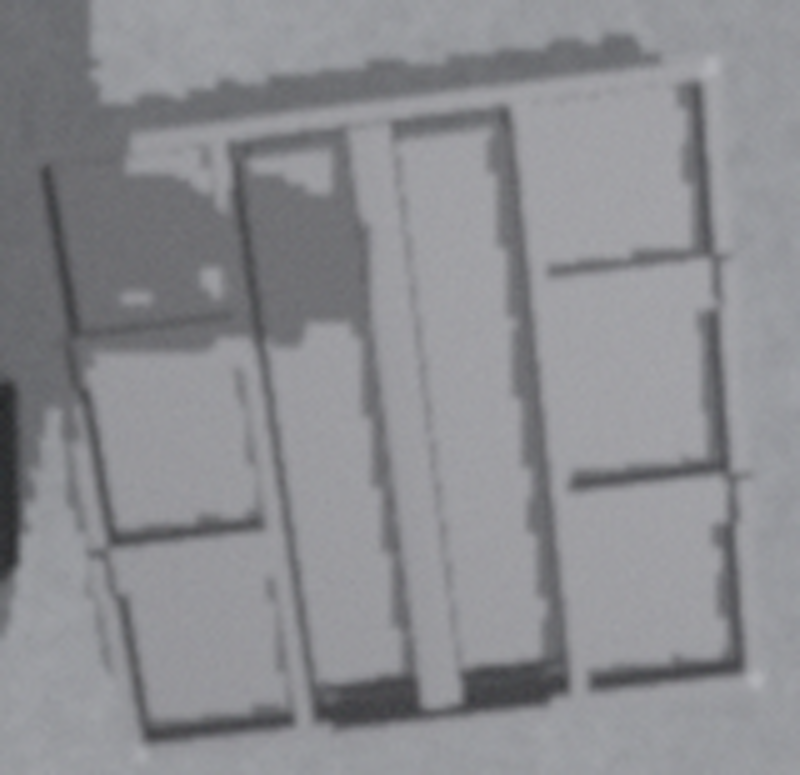

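View pics/wr_z230.png

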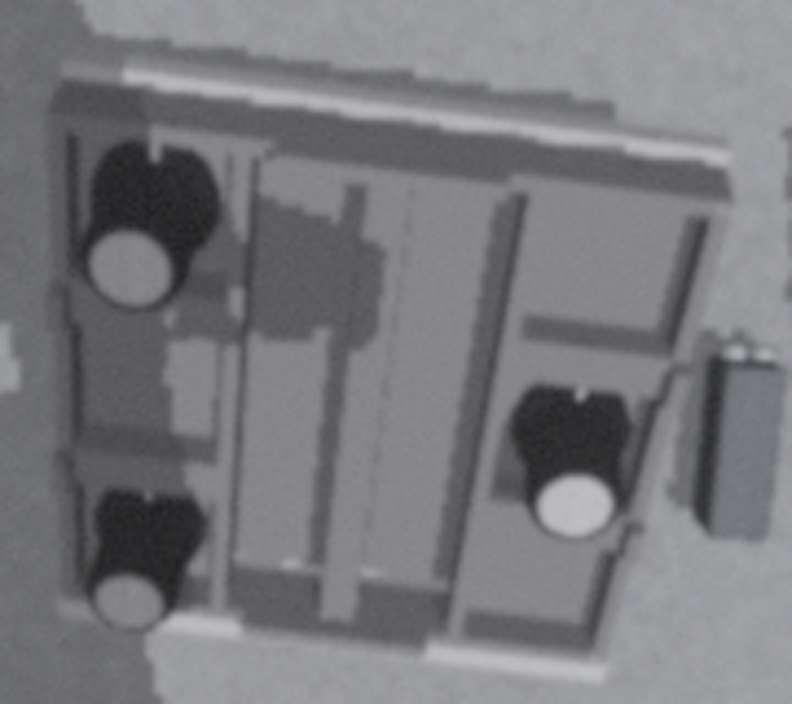

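```bash
python3 - <<'E'
from h import *
zoom('ws',(20,100,210,255),4.2);zoom('ws',(430,105,590,250),5);zoom('top0',(180,225,260,300),10);zoom('top0',(365,210,445,285),8)
E
ls pics/*_z*
```

```text
pics/top0_z180.png
pics/top0_z365.png
pics/wp_z240.png
pics/wr_z230.png
pics/ws_z20.png
pics/ws_z235.png
pics/ws_z430.png
```

View pics/ws_z20.png

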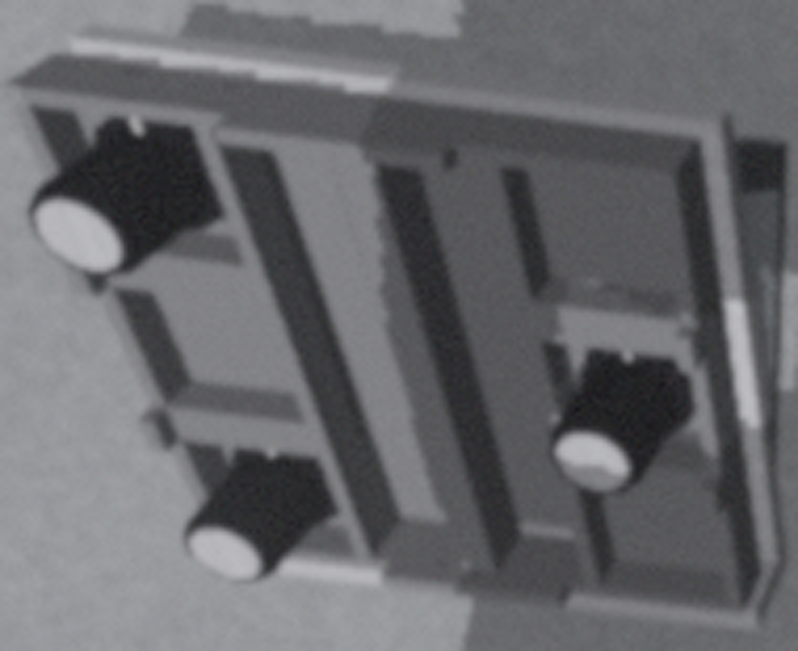

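View pics/top0_z180.png

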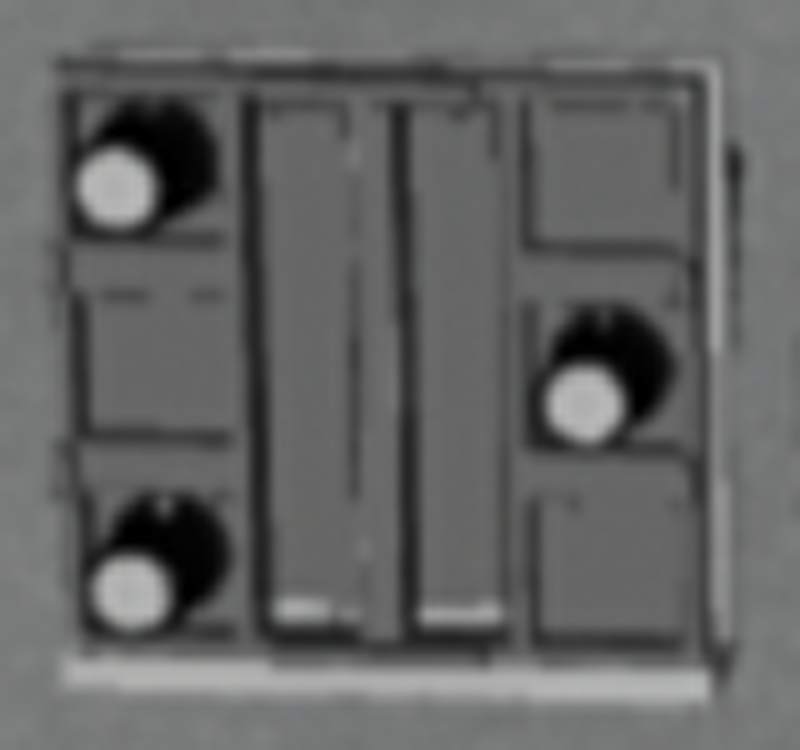

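View pics/ws_z430.png

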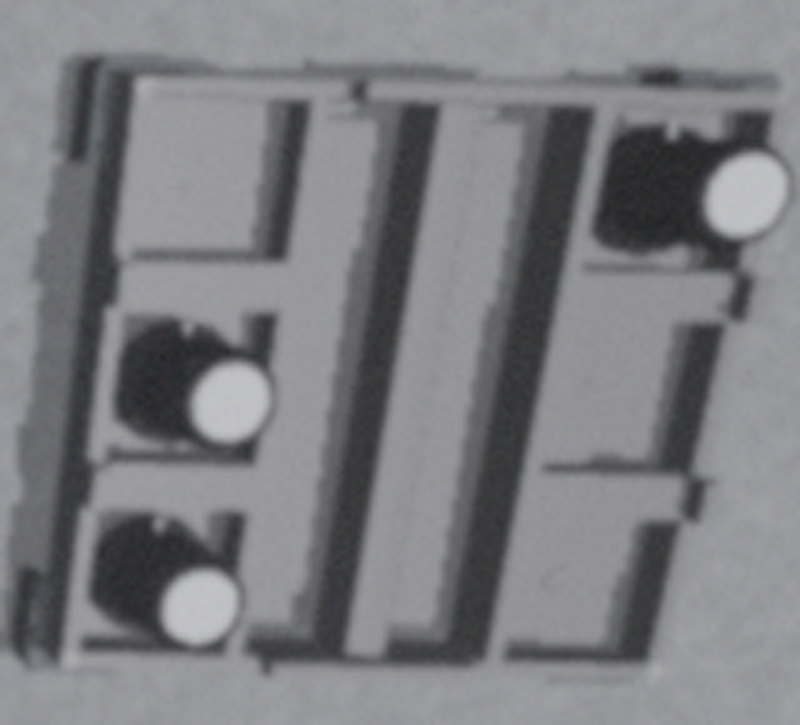

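```bash
cat >> h.py <<'E'
def tri(obs):
    A=np.zeros((3,3));b=np.zeros(3);rs=[]
    for d,uv in obs:
        V=d['view'];c=-V[:3,:3].T@V[:3,3];r=V[:3,:3].T@np.linalg.inv(d['mtx'])@np.array([*uv,1.]);r/=np.linalg.norm(r)
        P=np.eye(3)-np.outer(r,r);A+=P;b+=P@c;rs.append((P,c))
    x=np.linalg.solve(A,b);return x,[np.linalg.norm(P@(x-c)) for P,c in rs]
def px(z,f,o): return ((z[0]+.5)/f-.5+o[0],(z[1]+.5)/f-.5+o[1])
E
python3 - <<'E'
from h import *
wp,ws,wr,t=[load(n) for n in('wp','ws','wr','top0')]
K=[]
for n,a,b,c in[('A',(117,187),(79,235),(130,268)),('B',(131,593),(226,553),(128,600)),('C',(584,403),(594,461),(573,505))]:
    x,e=tri([(t,px(a,10,(180,225))),(ws,px(b,4.2,(20,100))),(wr,px(c,4.4,(230,95)))]);print(n,x.round(4),np.round(e,4));K.append(x)
K=np.array(K);n=np.cross(K[1]-K[0],K[2]-K[0]);n/=np.linalg.norm(n);n*=np.sign(n[2]);print('n',n,np.degrees(np.arccos(n[2])),np.linalg.norm(K[0]-K[1]),np.linalg.norm(K[0]-K[2]),np.linalg.norm(K[1]-K[2]),'exp .094 .114 .114')
Q=[]
for n,b,c in[('K0',(747,195),(651,192)),('K1',(230,402),(171,402)),('K2',(200,607),(173,606))]:
    x,e=tri([(ws,px(b,5,(430,105))),(wp,px(c,5,(240,105)))])
    y=cast(wp,px(c,5,(240,105)),.048);print(n,x.round(4),np.round(e,4),y.round(4),cast(ws,px(b,5,(430,105)),.048).round(4));Q.append(y)
Q=np.array(Q)
# fit lattice K0=(47,-52) K1=(0,52) K2=(-47,52)
L=np.array([[.047,-.052],[0,.052],[-.047,.052]])
def fit(L,Q):
    a=L-L.mean(0);b=Q[:,:2]-Q[:,:2].mean(0);th=np.arctan2((a[:,0]*b[:,1]-a[:,1]*b[:,0]).sum(),(a*b).sum());M=np.array([[np.cos(th),-np.sin(th)],[np.sin(th),np.cos(th)]])
    o=Q[:,:2].mean(0)-M@L.mean(0);return th,o,Q[:,:2]-(L@M.T+o)
print('pack',fit(L,Q))
# pack corners lip z=.032
for n,z in[('TL',(95,80)),('TR',(742,92)),('BL',(97,662)),('BR',(700,672))]: print(n,cast(wp,px(z,5,(240,105)),.032).round(4))
for n,z in[('ribT',(412,103)),('ribB',(400,655))]: print(n,cast(wp,px(z,5,(240,105)),.026).round(4))
for n,z in[('TR',(712,68)),('BR',(757,682)),('BL',(143,752)),('TL',(38,152))]: print('stack',n,cast(ws,px(z,5,(235,100)),.058).round(4))
for n,z in[('ribT',(372,122)),('ribB',(441,706))]: print(n,cast(ws,px(z,5,(235,100)),.052).round(4))
E
```

```text
A [0.5816 0.2635 0.1043] [0.0008 0.0006 0.0006]
B [0.4967 0.275  0.0632] [0.0007 0.0007 0.0007]
C [0.5258 0.1659 0.0831] [0.0007 0.0003 0.0007]
n [-0.42930012  0.0498811   0.90178339] 25.606514754933574 0.09499361851861866 0.11450050773431661 0.11462805584016951 exp .094 .114 .114
K0 [ 0.5904 -0.2762  0.049 ] [0. 0.] [ 0.5904 -0.2764  0.048 ] [ 0.5903 -0.277   0.048 ]
K1 [ 0.5455 -0.1715  0.0479] [0.0003 0.0003] [ 0.5452 -0.1715  0.048 ] [ 0.5458 -0.1714  0.048 ]
K2 [ 0.4985 -0.1703  0.0486] [0.0002 0.0002] [ 0.4982 -0.1702  0.048 ] [ 0.4986 -0.1705  0.048 ]
pack (np.float64(-0.01963599365465927), array([ 0.54424746, -0.22332609]), array([[ 1.53854010e-04, -1.15307658e-04],
       [-7.85082399e-05, -1.19339488e-04],
       [-7.53457699e-05,  2.34647146e-04]]))
TL [ 0.6137 -0.1553  0.032 ]
TR [ 0.6111 -0.2977  0.032 ]
BL [ 0.4799 -0.1492  0.032 ]
BR [ 0.4773 -0.295   0.032 ]
ribT [ 0.6089 -0.2251  0.026 ]
ribB [ 0.4798 -0.2224  0.026 ]
stack TR [ 0.621  -0.0567  0.058 ]
stack BR [ 0.4896 -0.073   0.058 ]
stack BL [0.4729 0.0667 0.058 ]
stack TL [0.6045 0.0825 0.058 ]
ribT [0.6105 0.0132 0.052 ]
ribB [ 0.482  -0.0016  0.052 ]
```

```bash
cat >> h.py <<'E'
YR=-.131;T25=np.radians(25)
XT=np.array([np.cos(T25)*np.cos(YR),np.cos(T25)*np.sin(YR),np.sin(T25)])
YT=np.array([-np.sin(YR),np.cos(YR),0]);NT=np.cross(XT,YT)
def orim(n,y): # tool x=-n, tool z=-y
    X=-n;Z=-y;return R.from_matrix(np.stack([X,np.cross(Z,X),Z],1)).as_quat()
OR=orim(NT,YT)
YP=-.0196;PC=np.array([.5445,-.2236]);MP=np.array([[np.cos(YP),-np.sin(YP)],[np.sin(YP),np.cos(YP)]])
OP=orim(np.array([0,0,1.]),np.array([*MP[:,1],0]))
TOPS=dict(A=np.array([.5816,.2635,.1040]),B=np.array([.4967,.275,.0630]),C=np.array([.5258,.1659,.0828]))
GAPS=dict(A=(.047,.052),B=(-.047,-.052),C=(0,-.052))
SC=np.array([.5467,.005]);SY=.118
def st(m=''):
    s=monitor.sense();print(m,round(s['clock'],2),'pos',s['position'].round(4),'gap',round(float(s['finger_gap']),3),'F',s['contact_force'].round(1));return s
def pick(k):
    T=TOPS[k]
    env.release() if monitor.sense()['finger_gap']<.95 else None
    env.reach(T+.05*NT,OR);env.movel(T-.014*NT,velocity=.12);env.hold(.15);st('at '+k)
    env.close_gripper(effort=40);st('closed')
    env.movel(T+.05*NT,velocity=.15);st('lift')
def place(k):
    g=PC+MP@np.array(GAPS[k])
    env.reach([*g,.10],OP);env.hold(.15);st('above')
    env.movel([*g,.0355],velocity=.12);env.hold(.2);st('down')
    env.release();env.hold(.2);st('rel');env.movel([*g,.11],velocity=.2)
E
python3 - <<'E'
from h import *
for k in 'ABC':
    print(k,[kinematics.ik(p,OR) is not None for p in (TOPS[k]+.05*NT,TOPS[k]-.014*NT)])
try:
    pick('A'); snap('wrist','pA1')
except env.MotionError as e: print(e)
E
```

```text
A [True, True]
B [True, True]
C [True, True]
at A 5.47 pos [0.5877 0.263  0.0924] gap 1.0 F [0.6 0.2 1.2]
closed 6.08 pos [0.5874 0.2627 0.0915] gap 0.238 F [-1.7 -1.   3. ]
lift 6.66 pos [0.5605 0.2661 0.1486] gap 0.239 F [ 0.4  0.4 -1.6]
```

View pics/pA1.png

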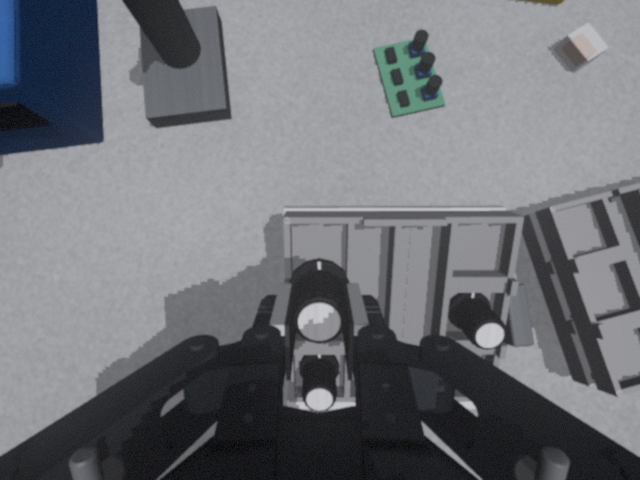

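Knob A is held between the fingers, with its top at about (319,322), and its pocket is empty. Next I'll place it.

Run:
```python
from h import *
try:
    place('A'); snap('wrist','pA2')
except env.MotionError as e: print(e)
```

```text
above 8.49 pos [ 0.5927 -0.1716  0.1001] gap 0.235 F [ 0.9 -0.4  0.3]
down 9.38 pos [ 0.5929 -0.1727  0.0363] gap 0.237 F [-0.4 -0.1  0. ]
rel 10.22 pos [ 0.5925 -0.1725  0.0355] gap 0.997 F [0.7 0.1 0.6]
```

View pics/pA2.png

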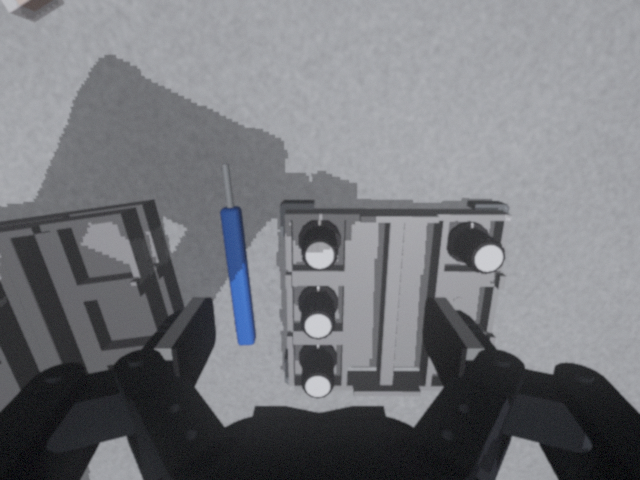

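Knob A stands in line with the two kept knobs, with its top at (319,256). I'll continue with C and B.

Run:
```python
from h import *
d=load('pA2');print(cast(d,(319,256),.048),PC+MP@np.array(GAPS['A']))
try:
    for k in 'CB':
        pick(k)
        g=monitor.sense()['finger_gap']
        if not .15<g<.35: print('bad grasp');break
        place(k); snap('wrist','p%s2'%k)
except env.MotionError as e: print(e)
```

```text
[ 0.59314528 -0.17340827  0.048     ] [ 0.59251011 -0.17253113]
at C 12.97 pos [0.5319 0.1652 0.0709] gap 0.996 F [ 0.2 -1.   0.2]
closed 13.57 pos [0.5316 0.1652 0.0703] gap 0.236 F [-2.7 -0.3  4.6]
lift 14.15 pos [0.5048 0.1686 0.1276] gap 0.241 F [ 1.3  0.1 -0.5]
above 15.94 pos [ 0.5438 -0.2747  0.1001] gap 0.239 F [ 0.6 -0.  -0.1]
down 16.83 pos [ 0.5438 -0.2758  0.0363] gap 0.236 F [-0.3 -0.7 -0.9]
rel 17.68 pos [ 0.5435 -0.2756  0.0355] gap 1.0 F [-1.6  0.4  0.6]
at B 21.11 pos [0.5027 0.2745 0.0511] gap 0.999 F [ 0.4 -0.1 -0.6]
closed 21.72 pos [0.5025 0.2743 0.0505] gap 0.236 F [-3.6 -0.2  3.7]
lift 22.29 pos [0.4757 0.2776 0.1078] gap 0.237 F [ 0.4 -0.1 -0.4]
above 24.44 pos [ 0.4968 -0.274   0.1   ] gap 0.236 F [ 0.2 -0.2  0.6]
down 25.33 pos [ 0.4968 -0.2749  0.0362] gap 0.234 F [-0.4 -0.3 -0.1]
rel 26.18 pos [ 0.4965 -0.2747  0.0355] gap 1.002 F [ 0.7  0.7 -0.5]
```

View pics/pB2.png

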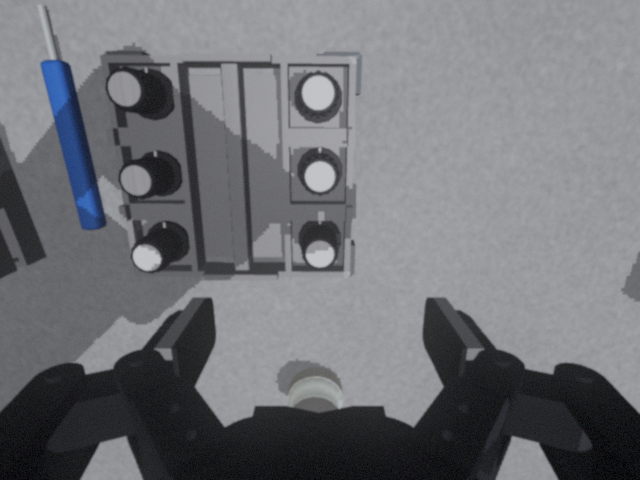

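All six packing pockets now hold upright knobs. The new ones have tops at about (319,175), (320,253) and (125,88). Next is a look at the emptied tray, viewed along its normal.

Run:
```python
from h import *
u=(TOPS['A']+TOPS['B'])/2-.048*NT-.052*YT; u2=TOPS['C']-.048*NT+.052*YT
print('underside centre est',u,u2)
c=(u+u2)/2
env.reach(c+.19*NT-.0*XT,OR);env.hold(.2);d=snap('wrist','tr1');st()
q=lambda x,y,z:proj(d,c+x*XT+y*YT+z*NT)[0]
im=d['frame'][:,:,::-1].copy()
for P in [(-.069,0,.026),(.069,0,.026),(0,.074,.026),(0,-.074,.026),(0,.034,.026),(0,.03,.026),(0,-.034,.026),(0,-.03,.026),(0,.005,.026),(0,-.005,.026),(.018,.052,.026),(-.018,.052,.026),(.018,-.052,.026),(-.018,-.052,.026)]:
    cv2.circle(im,tuple(np.round(q(*P)).astype(int)),1,(0,0,255),-1)
b=q(0,0,.02);x0,y0=int(b[0])-140,int(b[1])-110
cv2.imwrite('pics/tr1o.png',cv2.resize(im[max(y0,0):y0+220,x0:x0+280],None,fx=2.7,fy=2.7,interpolation=cv2.INTER_NEAREST))
```

```text
underside centre est [0.55246933 0.21504572 0.03999723] [0.5527044  0.21480462 0.03929723]
 28.87 pos [0.4732 0.2251 0.2117] gap 0.998 F [ 0.5  0.3 -0.3]
```

View pics/tr1o.png

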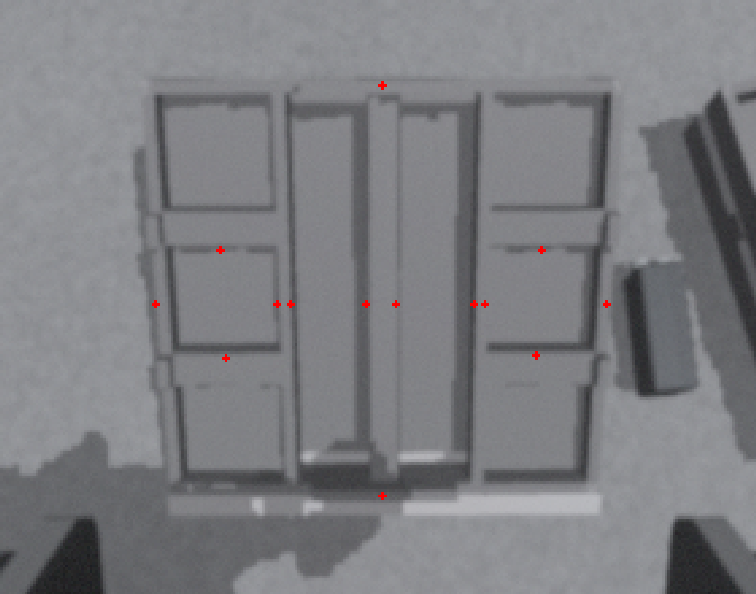

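View pics/tr1.png

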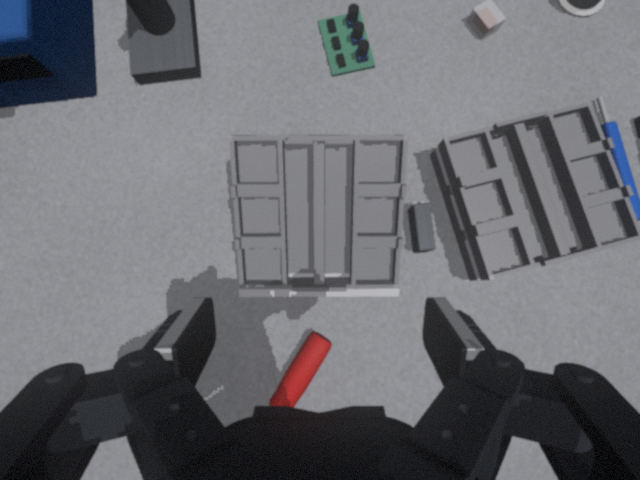

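The predicted marks match the tray in y. In x the tray sits about 1.6 mm further upslope, because the knobs had slid down in their pockets. Fully open fingers can't descend into the wells, but they do fit the vacant middle pockets. So I'll grip the two dividers beside the wells, 68 mm across.

```bash
cat >> h.py <<'E'
TC=np.array([.5526,.2149,.0396])+.0016*XT
E
python3 - <<'E'
from h import *
try:
    env.reach(TC+.06*NT,OR);env.hold(.15)
    g=env.movel(TC+.009*NT,velocity=.08,guard=12);env.hold(.2);s=st('at');print(g,((s['position']-TC)@np.stack([XT,YT,NT],1)).round(4))
    if not g:
        env.close_gripper(effort=60);env.hold(.2);s=st('closed');print(((s['position']-TC)@np.stack([XT,YT,NT],1)).round(4));snap('wrist','tr2');snap('scene','tr2s')
except env.MotionError as e: print(e)
E
```

```text
at 30.59 pos [0.5504 0.2153 0.0489] gap 0.998 F [-0.1 -0.2  0.8]
False [0.0003 0.0001 0.0094]
closed 31.12 pos [0.55   0.2151 0.0494] gap 0.78 F [-8.7 -2.8 12.3]
[ 0.0002 -0.0001  0.01  ]
```

View pics/tr2.png

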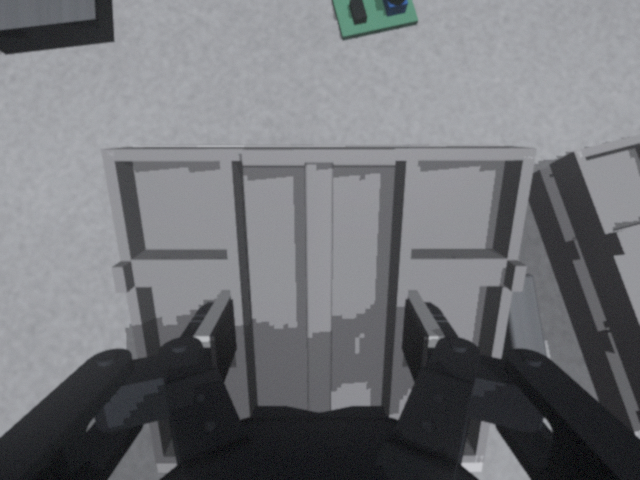

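The fingers stopped at gap 0.78, on the dividers, with a 15 N push along the normal. I'll lift a little and check.

Run:
```python
from h import *
try:
    env.movel(TC+.03*NT,velocity=.06);st('l1');env.movel(TC+.09*NT,velocity=.12);env.hold(.2);s=st('lift');snap('wrist','tr3');snap('scene','tr3s')
except env.MotionError as e: print(e)
```

```text
l1 31.72 pos [0.5414 0.2164 0.0676] gap 0.777 F [ 0.7  1.2 -2.8]
lift 32.57 pos [0.5162 0.2195 0.121 ] gap 0.78 F [-0.4 -0.5 -2.5]
```

View pics/tr3.png

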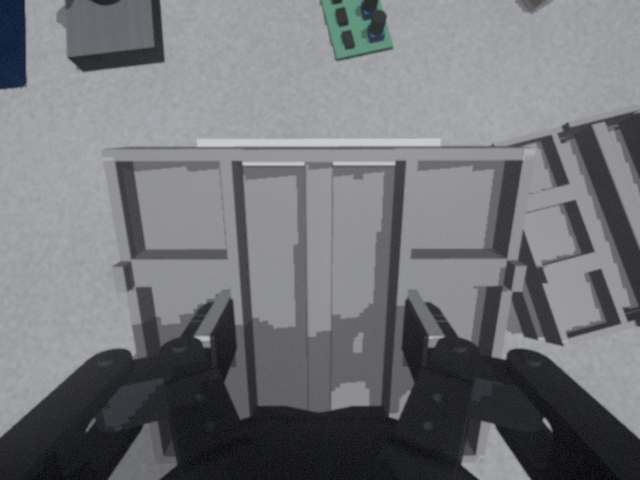

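View pics/tr3s.png

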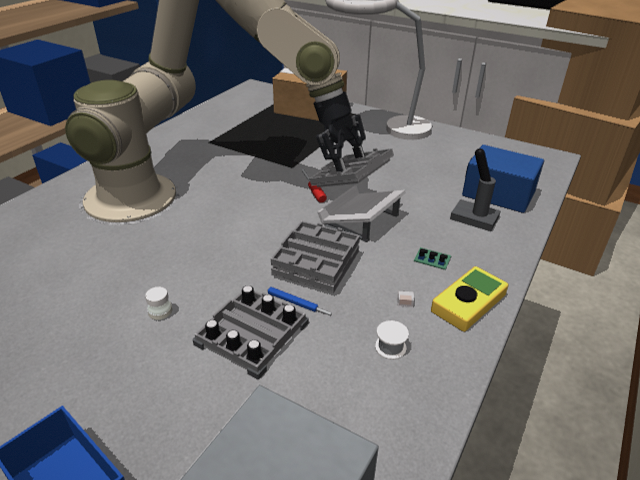

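Run:
```python
from h import *
d=load('tr3');s=monitor.sense();p=s['position'];M=R.from_quat(s['ee_rot']).as_matrix()
n=-M[:,0];y=-M[:,2];x=np.cross(y,n)
for nm,uv,ref in [('x29 L',(180,259),.029),('x29 R',(455,259),.029),('x65 L',(180,161),.065),('x65 R',(455,160),.065),('x65 mid',(280,164),.065),
   ('rib L top',(306,165),.005),('rib R top',(332,165),-.005),('div L in',(244,165),.030),('div R in',(395,165),-.030)]:
    r=cast(d,uv,p+.016*n,n)-p;print(nm,'x %.4f y %.4f n %.4f ref %.3f'%(r@x,r@y,r@n,ref))
print('stack ori ok',[kinematics.ik([*SC,z],ori(0)) is not None for z in (.15,.061)])
o=orim(np.array([0,0,1.]),np.array([-np.sin(SY),np.cos(SY),0]))
print([kinematics.ik([*SC,z],o) for z in (.15,.061)])
```

```text
x29 L x 0.0282 y 0.0516 n 0.0160 ref 0.029
x29 R x 0.0282 y -0.0522 n 0.0160 ref 0.029
x65 L x 0.0645 y 0.0475 n 0.0160 ref 0.065
x65 R x 0.0649 y -0.0481 n 0.0160 ref 0.065
x65 mid x 0.0635 y 0.0127 n 0.0160 ref 0.065
rib L top x 0.0632 y 0.0037 n 0.0160 ref 0.005
rib R top x 0.0632 y -0.0054 n 0.0160 ref -0.005
div L in x 0.0632 y 0.0253 n 0.0160 ref 0.030
div R in x 0.0632 y -0.0274 n 0.0160 ref -0.030
stack ori ok [True, True]
[array([-2.05214384e-01,  4.35274803e-01,  1.54483256e+00, -4.44089210e-16,
        1.16148529e+00,  1.24758194e+00]), array([-2.05214384e-01,  5.51580223e-01,  1.62634928e+00, -4.44089210e-16,
        9.63663155e-01,  1.24758194e+00])]
```

Tray offset in the tool is about -0.7 mm in x and -0.5 mm in y. I'll compensate and go above the stack.

```bash
cat >> h.py <<'E'
OS=orim(np.array([0,0,1.]),np.array([-np.sin(SY),np.cos(SY),0]))
MS=np.array([[np.cos(SY),-np.sin(SY)],[np.sin(SY),np.cos(SY)]])
SG=SC+MS@np.array([.0007,.0005])
E
python3 - <<'E'
from h import *
try:
    p=monitor.sense()['position'];env.movel(p+[0,0,.05],velocity=.15)
    env.reach([*SG,.16],OS);env.hold(.2);st('above');env.movel([*SG,.088],velocity=.1);env.hold(.3);st('near');snap('wrist','se1');snap('scene','se1s');snap('top','se1t')
    zoom('se1s',(250,180,390,310),5.5)
except env.MotionError as e: print(e)
E
```

```text
above 34.23 pos [0.5471 0.0069 0.16  ] gap 0.775 F [-0.2  0.4 -1.8]
near 35.39 pos [0.5475 0.0055 0.0883] gap 0.778 F [ 0.1 -0.1 -1.5]
```

View pics/se1.png

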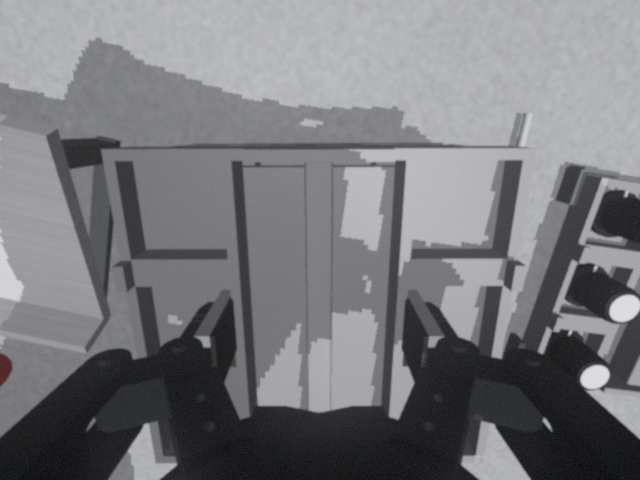

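View pics/se1s_z250.png

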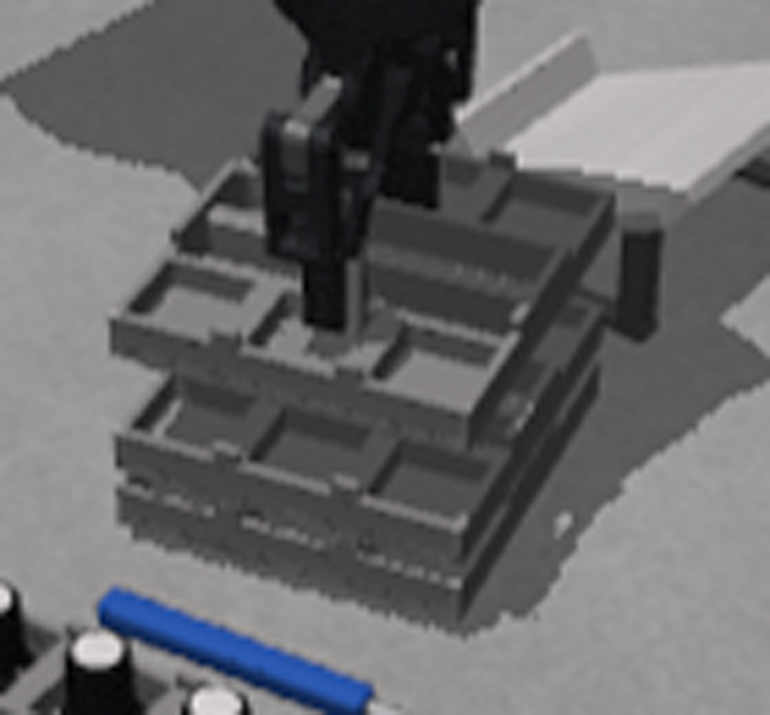

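The tray is held level above the stack and parallel to it. I'll descend with a force guard.

Run:
```python
from h import *
try:
    g=env.movel([*SG,.0605],velocity=.03,guard=10);st('touch');print(g);env.hold(.2);st('held');snap('scene','se2s');zoom('se2s',(250,180,390,310),5.5)
except env.MotionError as e: print(e)
```

```text
touch 36.61 pos [0.5475 0.0056 0.0607] gap 0.774 F [ 0.2  0.  -2.4]
False
held 36.81 pos [0.5474 0.0056 0.0607] gap 0.78 F [ 0.6 -0.2 -1.7]
```

View pics/se2s_z250.png

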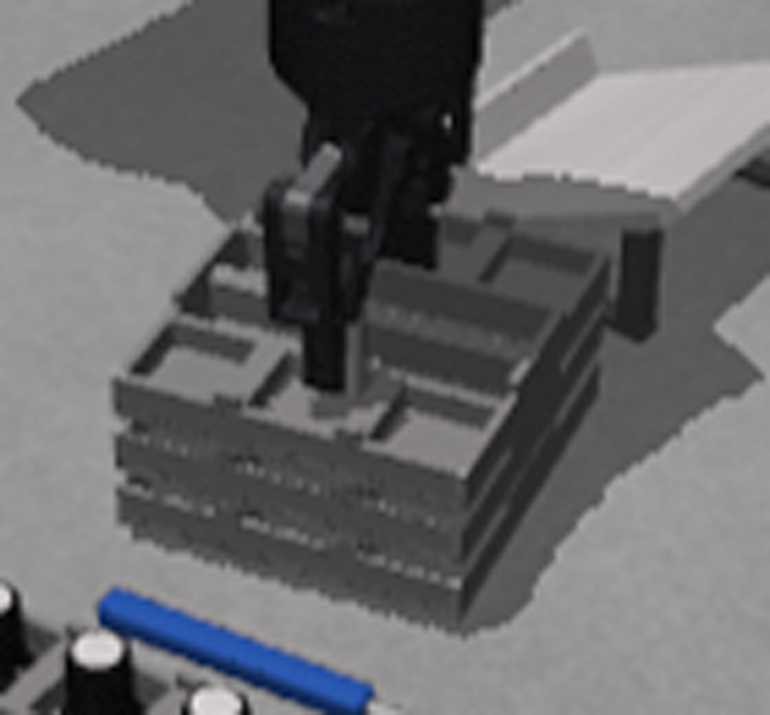

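The foot has passed between the lips with no contact, and the tray still hangs by its weight. I'll lower it to contact, then release.

Run:
```python
from h import *
try:
    g=env.movel([*SG,.0545],velocity=.02,guard=8);st('touch');print(g)
    env.release();env.hold(.4);s=st('rel');p=s['position']
    env.movel([*p[:2],.16],velocity=.15);env.hold(.2);snap('wrist','se3');snap('scene','se3s');zoom('se3s',(250,180,390,310),5.5)
    env.reach([.45,.0,.32],ori(-90));env.hold(.3);snap('wrist','se4');st()
except env.MotionError as e: print(e)
```

```text
touch 37.08 pos [0.5476 0.0055 0.0595] gap 0.777 F [-0.4  0.9  5. ]
True
rel 37.81 pos [0.547  0.0057 0.0586] gap 1.0 F [ 0.2 -0.4 -0.4]
 40.06 pos [0.4501 0.     0.3194] gap 0.999 F [-0.5  0.4  0.3]
```

View pics/se3s_z250.png

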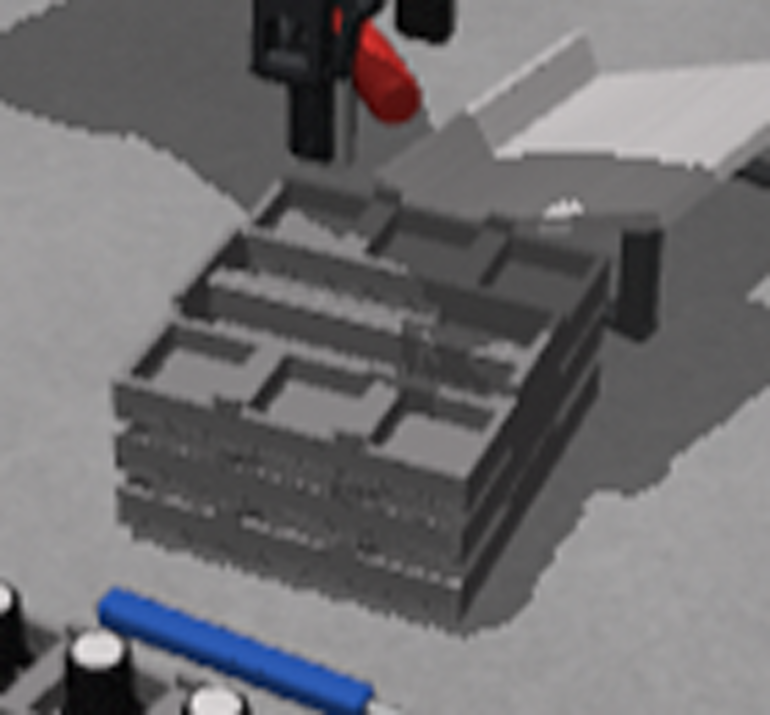

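View pics/se3.png

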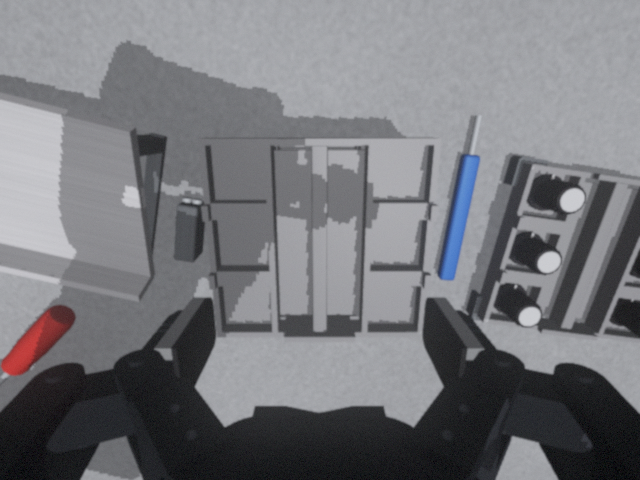

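View pics/se4.png

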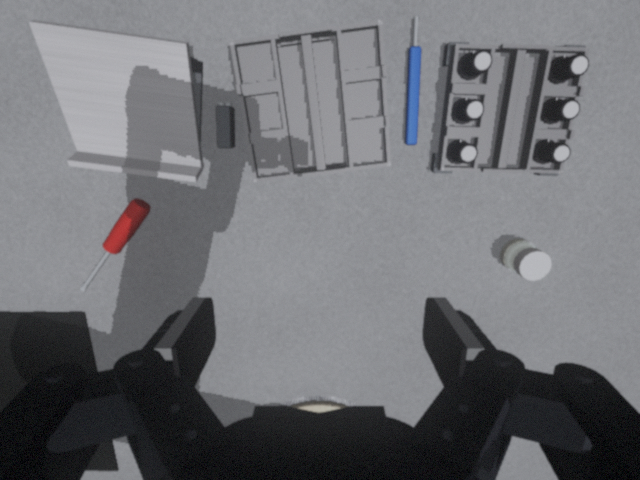

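The layers on the stack are evenly spaced, with left-corner rows at about 383, 433 and 486, so the tray is seated. I'll make a numeric check of the knobs and the rib, then hand in.

Run:
```python
from h import *
d=load('se4');g=cv2.cvtColor(d['frame'],cv2.COLOR_RGB2GRAY)
for uv,L in [((483,62),(.047,.052)),((474,110),(0,.052)),((469,153),(-.047,.052)),((579,65),(.047,-.052)),((570,110),(0,-.052)),((561,153),(-.047,-.052))]:
    m=(g>185).astype(np.uint8);n,l,s,c=cv2.connectedComponentsWithStats(m)
    i=min(range(1,n),key=lambda i:np.hypot(*(c[i]-uv))+(0 if 40<s[i][4]<500 else 999))
    P=cast(d,c[i],.048)[:2];print(L,s[i][4],((P-PC)@MP-np.array(L)).round(4))
d=load('se3')
a,b=cast(d,(319.5,147),.078)[:2],cast(d,(320,331),.078)[:2];print('rib ends',a,b,'mid err',((a+b)/2-SC).round(4),'yaw',np.arctan2(*(a-b)[::-1]))
q=load('se3s');E=[px(z,5.5,(250,180)) for z in((115,383),(115,433),(118,486))]
for zz in (.084,.058,.032): print(zz,proj(q,[*(SC+MS@np.array([-.069,-.074])),zz]).round(1),proj(q,[*(SC+MS@np.array([.069,-.074])),zz]).round(1))
print(E)
```

```text
(0.047, 0.052) 1 [-0.0979 -0.0034]
(0, 0.052) 1 [-0.0509 -0.0034]
(-0.047, 0.052) 1 [-0.0039 -0.0034]
(0.047, -0.052) 1 [-0.0979  0.1006]
(0, -0.052) 1 [-0.0509  0.1006]
(-0.047, -0.052) 1 [-0.0039  0.1006]
rib ends [0.61079062 0.01188615] [ 0.4836474  -0.00370315] mid err [ 0.0005 -0.0009] yaw 0.12200316584528433
0.084 [[269.5 246.4]] [[334.2 264.6]]
0.058 [[270.1 256.7]] [[333.8 275.1]]
0.032 [[270.7 266.7]] [[333.5 285.2]]
[(270.5, 249.22727272727275), (270.5, 258.3181818181818), (271.04545454545456, 267.95454545454544)]
```

The knob threshold failed (it matched one stray pixel each time). I'll repeat the check with the picked pixel centres, then hand in if it passes.

Run:
```python
from h import *
d=load('se4');g=cv2.cvtColor(d['frame'],cv2.COLOR_RGB2GRAY);ok=True
for uv,L in [((483,62),(.047,.052)),((474,110),(0,.052)),((469,153),(-.047,.052)),((579,65),(.047,-.052)),((570,110),(0,-.052)),((561,153),(-.047,-.052))]:
    x,y=uv;p=g[y-12:y+13,x-12:x+13];m=(p>int(g[y,x])-25).astype(np.uint8)
    m=cv2.morphologyEx(m,cv2.MORPH_OPEN,np.ones((5,5),np.uint8));n,l,s,c=cv2.connectedComponentsWithStats(m)
    i=l[12,12];cc=c[i]+[x-12,y-12];P=cast(d,cc,.048)[:2];e=(P-PC)@MP-np.array(L);e0=(cast(d,uv,.048)[:2]-PC)@MP-np.array(L);ok&=np.hypot(*e0)<.006
    print(L,s[i][4],e.round(4),e0.round(4))
print(ok)
if ok: env.hold(.3);st();job.hand_in();print('handed in')
```

```text
(0.047, 0.052) 190 [ 0.002  -0.0011] [ 0.0006 -0.0019]
(0, 0.052) 174 [0.0005 0.0001] [-0.0004  0.0006]
(-0.047, 0.052) 148 [0.0003 0.0004] [ 0.0005 -0.0005]
(0.047, -0.052) 193 [ 0.0001 -0.0002] [-0.0002 -0.0001]
(0, -0.052) 173 [ 0.0026 -0.0012] [ 0.0017 -0.0007]
(-0.047, -0.052) 153 [ 0.0027 -0.0014] [ 0.0027 -0.0009]
True
 40.36 pos [ 0.45 -0.    0.32] gap 1.003 F [ 0.5  0.2 -0. ]
the job is handed in; nothing more can be done
handed in
```

I moved the three knobs from the rack tray into the vacant pockets. I then lifted the emptied tray by the two dividers beside its wells, because fully open fingers would not go down into the wells to grip the rib. I set it on the stack with a force-guarded descent and handed in at about 40 s.

**Knobs:** the last wrist picture showed all six knob tops within about 3 mm of their pocket centres, and all looked upright.

**Tray:** the rib centre is about 1 mm from the stack centre, and the rib's direction agrees within 0.01 rad. It touched down about 1 mm lower than I expected for a seated tray, so not 6 mm high on the lips. The layers are evenly spaced in the scene picture.

**Checks that failed or disagreed:**
- My first automatic knob check failed on a bad brightness threshold, so I repeated it from hand-picked pixels.
- The top layer on the stack measured 9.1 px against an expected 10.3 px. That is within my picking error; an unseated tray would show about 12.5 px.

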